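# Hold a sample tube down on a touch mixer at the marked speed

## Robot

A 6-joint arm with a two-finger parallel gripper is mounted at the origin on a cart in front of the work surface, level with it; the furniture and walls round the work are solid. World frame = base frame: x ahead of the robot, y to its left, z up, the work surface at z = 0. Lengths are in m, angles in degrees, forces in N, time in s.
With the tool pointing down it reaches from about 0.325 to 0.775 m from the base axis. Payload 9.3 kg.
Tool frame: the origin (TCP) lies on the mounting face of the last link; the fingertips stand 173 mm ahead of it and the grasp point (between the pads) lies 155 mm ahead of it; z points along the fingers, y is the line along which they close (so a half turn about z gives the same grasp; the last joint's range is limited). The gripper opens to 85 mm and grips with 20 to 120 N. Pads are 22 mm wide; open, the fingers measure 114 mm over their backs; the gripper's body (76 mm by 85 mm) begins 54 mm behind the grasp point. The pads swing forward as they close: fully open they stand 13 mm farther back than shut.
Start: joints at [-8.743, 14.817, 1.232, 76.415, 0, 81.257], TCP at [0.55, -0, 0.405] pointing down, gripper open.
Joint ranges: [-174.27, 174.27], [-52.1, 104.24], [-59.71, 78.15], [-110.17, 111.67], [-87.03, 83.33], [-180, 180]. Speed limits (degrees/s): [127.2, 127.2, 159.86, 180, 180, 180].

## Interface

Orientations are given as a 3x3 rotation matrix whose columns are the frame's x, y, z axes.
In Python, from rig import robot, cams, job_done gives the robot as it stands.
- The arm moves only by the tool carry_out, never from a script. Its argument "deltas" is a list of rows, each a list of 7 numbers: the shift along the tool's x, y, z in cm, then the turn, a rotation vector about the tool's x, y, z in rad, then the opening, from -1 (shut) to 1 (fully open). A call has 1 to 10 rows; each row is the pose to reach, as a shift and turn from the pose commanded when the call began, along the tool's axes at that moment; what a row does not reach only later rows make up. A row lasts 1/10 s, in which the tool goes at most 50 mm and 8.59 degrees, less where a joint would pass 70% of its speed; a pose out of reach is approached as far as the arm can. A call with a gripper value outside its range is refused whole. The fingers move at their own pace and stop on an object; "grip_force" is the grip in N (left out, the last holds). Time passes only in rows, so rows that repeat a pose let the fingers close. It gives the time, the measured TCP pose, the force, the opening and the grip force at its end, in the units of the state.
- robot.observe(): the state, without advancing time (a new reading comes with each control period).
- cams.get_image(name): name is "scene" or "side" or "wrist"; returns the picture (400x640x3 uint8, red, green, blue); there is no depth.
- cams.calibration(name): a dict with "camera_matrix" (3x3 intrinsics, pixels), "k1" (the pictures are not rectified: a ray, as slopes to the right and down, at radius r is drawn at 1 + k1 r^2 times it, then the intrinsics apply), "pose" (4x4, takes a point from camera to world coordinates); the wrist camera has in their place "tool_from_camera" (4x4, takes a point from camera to tool coordinates, whose origin is the TCP and whose axes are the flange's). Camera axes: x right, y down, z forward; pixel columns grow to the right and rows downward; lengths in m; the calibration is good to about 2 mm. A picture is of the moment at which its call begins: read the wrist's pose just before it. calibration takes no time and is no camera call.
- job_done(): hands the job in; it is judged then, once.
The state is a dict: "t": time; "joint_positions": joint angles; "joint_velocities": joint speeds; "tau": joint torques, N m; "ee_pos": TCP position; "orientation": TCP orientation; "force": force on the tool from outside, world axes, zero at the start; "moment": the same for the moment, N m; "gripper_width": finger opening in m; "finger_force": force on a finger pad.
Only numpy, scipy, OpenCV 4.12 (cv2) and the standard library are available. Lean on these libraries where they do the work, as an engineer would, in place of code of your own. Each camera call takes 0.05 s, during which the arm holds its last target. There are 200 camera calls.

## Task

Turn the speed dial of the white touch mixer until its pointer stands at the red mark on the ring around it. Then take the blue-capped tube out of the white rack, stand it upright in the black rubber cup of the mixer and press it gently down against the spring until the cup is fully down on its stop, and finish while still gripping the tube and holding it pressed there. Leave the other two tubes and the other things on the bench where they are.

Things in the scene. Friction and masses are not known exactly. Their poses are not given: they have to be found in the camera images.
- touch_mixer: fixed low touch mixer, white housing 125 (its x) x 215 (its y) x 61 mm with a grey top panel; origin at the centre of its underside, z up, its -x side faces the robot. The speed dial's upright axis is at its (0, +55) mm, the black sprung cup's upright axis at its (0, -55) mm
- dial_grip (a point): point on the dial's upright axis, 8 mm below the top of its grip bar, the height to pinch it at. The bar is aluminium, 44 mm long, 14 mm wide, its top 104 mm above the worktop, its sides free for 30 mm down from the top, standing on a grey disc of 50 mm diameter. The frame turns with the dial: its x axis runs along the bar to the pointer end (black line on that half of the bar's top, white index at the disc's rim)
- speed_dial (a joint): angle of the speed dial, rad, from -2.4 to 2.4; grows as the dial turns clockwise seen from above; at 0 the pointer looks along the mixer's +x (away from the robot). Turns against about 0.04 N m of friction and stays where it is left
- set_ring (a joint): angle of the thin black ring under the dial that carries the red mark, same zero and sense as the dial's: the pointer is at the mark when both angles are equal. The ring is flat, out of reach below the dial; it is not to be turned
- dial_pointer (a point): pointer tip, 33 mm from the dial's axis
- red_mark (a point): red mark on the flat ring, 33 mm from the dial's axis (mark 14 mm long, 5 mm wide)
- sprung_cup (a joint): how far the sprung cup is pressed down, m: 0 up, 0.010 on its hard stop. The spring pushes up with about 2.5 N at the top and 7 N at the stop
- cup_floor (a point): centre of the cup's inner floor, 94.5 mm above the worktop when the cup is up. The round black rubber cup is 45 mm across, its rim 10 mm above this point, the opening 30 mm across at the floor and about 34 mm at the rim; it moves straight down with the cup
- tube_rack: fixed white lattice rack, 82 (its x) x 161 (its y) x 60 mm high, origin at the centre of its underside. It holds three capped tubes upright in its middle row, at its (0, -62.5), (0, -12.5) and (0, 37.5) mm, which tube in which place varies; tube tips rest 3 mm above the worktop, the cells have 1 to 1.5 mm of play each side of a tube
- blue_mid (a point): centre of the blue-capped tube, half-way up (61 mm from either end); z along the tube to the cap. The tube is 122 mm long: body 16 mm across with a conical lower end, blue cap 20 mm across and 12 mm high at the top (110 to 122 mm from the tip). About 20 g. Grip it by the cap; lift it 65 mm or more to clear the rack
- blue_tip (a point): lower tip of the blue-capped tube, 61 mm below its centre
- blue_tube: the blue-capped tube, origin at its lower tip, z along it to the cap
- orange_tube: orange-capped tube, same size, origin at its lower tip: leave it in the rack
- white_tube: white-capped tube, same size, origin at its lower tip: leave it in the rack
- beaker: clear beaker, 62 mm across, 70 mm high, bystander; origin at the centre of its underside
- petri: petri dish, 57 mm across, 14 mm high, bystander; origin at the centre of its underside
Not all that is in view belongs to the job. Leave any yellow look-alike of the white_tube alone.

How it is judged:
By the outcome, as a careful person would: the job done as asked, in the order asked, and still so for the second after the job is handed in, while the arm keeps its last pose, push and grip.
It also fails if it takes over 54 s, if anything falls off the work surface, if the arm or the gripper's body presses on something with over 40 N, if the wrist force passes 120 N, or if a joint passes its speed limit or range.

## Working session

There is one attempt and no reset: what is moved stays moved. The work goes in short steps, Python scripts to look and compute and a tool call to move; the robot and the scene stay as the last step left them, time stands still between calls to the robot, and variables do not carry over. Pictures are saved under pics/ and viewed, at most 10 in all, crops included, and the job is handed in when it is done.

Besides the shell and the picture viewer there is one more tool, called after "Call:" by a JSON object that holds its "name" and its "arguments", one argument or row to a line. carry_out: Moves the arm, as the interface text tells. Its arguments: {"type":"object","properties":{"deltas":{"type":"array"},"grip_force":{"type":"number"}},"required":["deltas"]}

```bash
mkdir -p pics; ls; cat > h.py <<'E'
import numpy as np, cv2
from rig import robot, cams, job_done
def cam(n, st=None):
    c=cams.calibration(n); K=np.array(c["camera_matrix"])
    if n=="wrist":
        T=np.eye(4); T[:3,:3]=np.array(st["orientation"]); T[:3,3]=st["ee_pos"]
        P=T@np.array(c["tool_from_camera"])
    else: P=np.array(c["pose"])
    return K,float(c["k1"]),P
def ray(C,uv):
    K,k1,P=C
    s=cv2.undistortPoints(np.array([[uv]],float),K,np.array([k1,0,0,0.]))[0,0]
    d=P[:3,:3]@np.array([s[0],s[1],1]); return P[:3,3],d/np.linalg.norm(d)
def onz(C,uv,z):
    o,d=ray(C,uv); return o+d*(z-o[2])/d[2]
def proj(C,p):
    K,k1,P=C; q=P[:3,:3].T@(np.array(p)-P[:3,3])
    return cv2.projectPoints(q.reshape(1,3),np.zeros(3),np.zeros(3),K,np.array([k1,0,0,0.]))[0][0,0]
def meet(r1,r2):
    (a,u),(b,v)=r1,r2
    s=np.linalg.lstsq(np.stack([u,-v],1),b-a,rcond=None)[0]
    return (a+s[0]*u+b+s[1]*v)/2, np.linalg.norm(a+s[0]*u-b-s[1]*v)
def shot(n,f):
    st=robot.observe(); im=np.array(cams.get_image(n)); cv2.imwrite("pics/"+f,im[:,:,::-1]); return im,cam(n,st)
E
python3 - <<'E'
from h import *
a,_=shot("scene","s1.png");b,_=shot("side","d1.png");c,C=shot("wrist","w1.png")
for n in ("scene","side"): print(n,cam(n)[2].round(3).tolist(),cam(n)[0][0,0])
print(C[2].round(3).tolist(), C[0].tolist())
E
```

```text
pics
scene [[0.668, -0.461, 0.585, -0.173], [-0.744, -0.408, 0.528, -0.553], [-0.005, -0.788, -0.616, 0.849], [0.0, 0.0, 0.0, 1.0]] 458.80708347596806
side [[-0.967, -0.151, 0.206, 0.305], [-0.254, 0.505, -0.825, 0.969], [0.021, -0.85, -0.526, 0.656], [0.0, 0.0, 0.0, 1.0]] 418.2262227125829
[[1.0, 0.0, 0.0, 0.551], [0.0, -0.952, -0.305, 0.078], [0.0, 0.305, -0.952, 0.374], [0.0, 0.0, 0.0, 1.0]] [[313.0260056445954, 0.0, 320.10192451709736], [0.0, 313.0260056445954, 199.16810556816728], [0.0, 0.0, 1.0]]
```

View pics/s1.png

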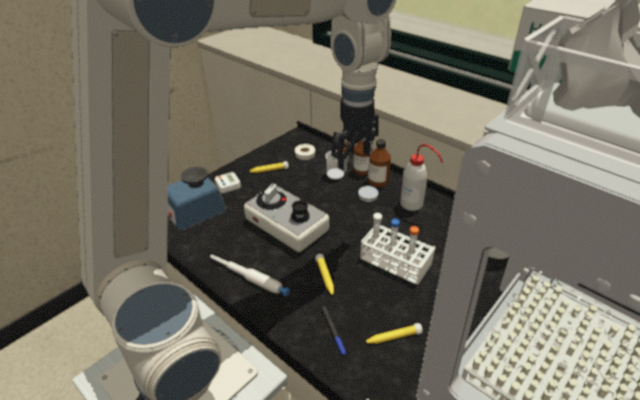

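View pics/d1.png

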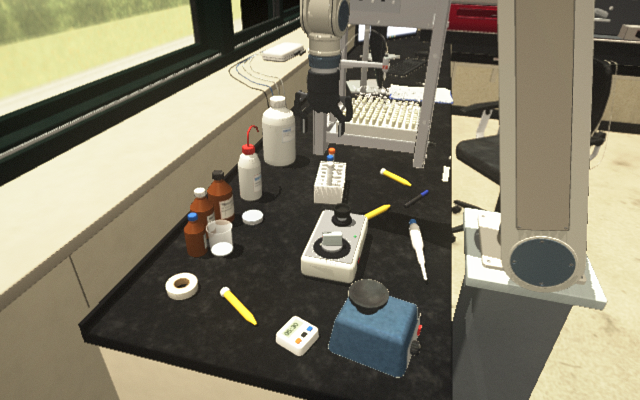

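View pics/w1.png

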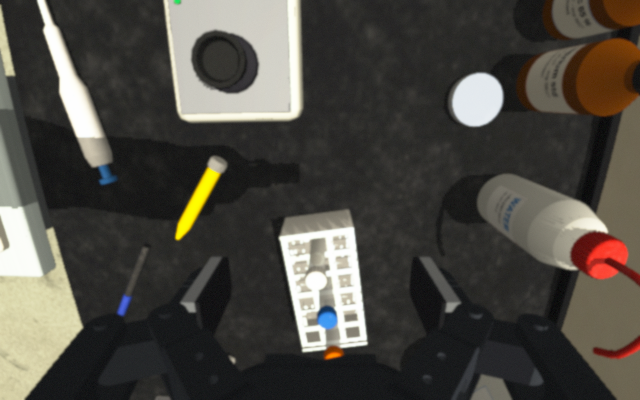

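The scene view shows the dial at about (269,195), the cup at (299,210) and the blue cap at (395,222). In the side view the cup is at (343,215) and the dial at (332,240). In the wrist view the cup is at (220,62) and the blue cap at (327,317), between white (315,280) and orange (333,353).

```bash
python3 - <<'E'
from h import *
st=robot.observe(); print(np.array(st["orientation"]).round(3).tolist(), st["ee_pos"], st["gripper_width"])
W=cam("wrist",st);S=cam("scene");D=cam("side")
im=cv2.imread("pics/w1.png"); hsv=cv2.cvtColor(im,cv2.COLOR_BGR2HSV)
m=cv2.inRange(hsv,(100,120,80),(125,255,255)); 
n,l,s,c=cv2.connectedComponentsWithStats(m)
for i in range(1,n):
  if s[i,4]>30: print("blue",c[i],s[i],onz(W,c[i],.125))
print("white",onz(W,(315,280),.125),"orange",onz(W,(333,353),.125))
print("cup rim W",onz(W,(219,61),.1045),"S",onz(S,(300,205),.1045),"D",onz(D,(343,211),.1045))
print("dial S",onz(S,(270,194),.1),"D",onz(D,(332,240),.1))
for p in [(181,117),(301,118)]: print("corner",onz(W,p,.061))
big=lambda f,x,y,w,h:cv2.resize(cv2.imread("pics/"+f)[y:y+h,x:x+w],(400,400),interpolation=cv2.INTER_CUBIC)
cv2.imwrite("pics/c1.png",np.hstack([big("s1.png",240,175,60,60),big("d1.png",300,205,70,70)]))
E
```

```text
[[0.0, 1.0, -0.001], [1.0, -0.0, 0.0], [0.0, -0.001, -1.0]] [5.49967291e-01 2.59552871e-06 4.04183071e-01] 0.08535102248077336
blue [105.34313725 175.41176471] [ 98 165  18  20 204] [0.37168963 0.01942427 0.125     ]
blue [123.58080808 304.73232323] [117 294  15  22 198] [ 0.36142964 -0.1085651   0.125     ]
blue [326.87613293 317.52265861] [317 307  20  22 331] [ 0.55782035 -0.1206926   0.125     ]
white [ 0.54665427 -0.07911345  0.125     ] orange [ 0.56431519 -0.1641974   0.125     ]
cup rim W [0.47010738 0.10853734 0.1045    ] S [0.46690117 0.10693124 0.1045    ] D [0.46133457 0.12294106 0.1045    ]
dial S [0.45096996 0.20345526 0.1       ] D [0.46084732 0.23925494 0.1       ]
corner [0.41482878 0.06270781 0.061     ]
corner [0.53274913 0.06096937 0.061     ]
```

View pics/c1.png

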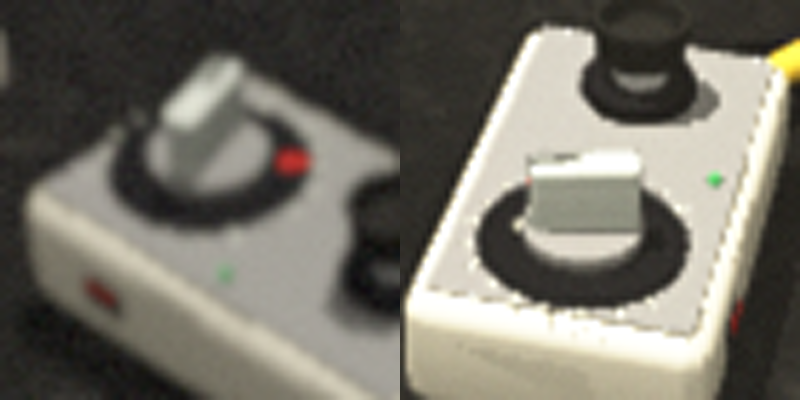

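Red mark: scene crop at (293,162), pointing from the dial towards the mixer's +x/-y side. The bar's black line is on its far end (side crop, about (545,158)), so the pointer looks roughly along +x and a bit towards +y. I'll move the wrist camera above the dial.

Call:
{"name": "carry_out", "arguments": {
  "deltas": [
    [4.5,-2.1,0,0,0,0,1],
    [9,-4.2,0,0,0,0,1],
    [13.5,-6.3,0,0,0,0,1],
    [17,-8,0,0,0,0,1],
    [18,-8.5,0,0,0,0,1],
    [18,-8.5,0,0,0,0,1],
    [18,-8.5,0,0,0,0,1]
  ]
}}

```text
t: 0.85
ee_pos: [0.4654, 0.1796, 0.4045]
orientation: [[-0.0, 1.0, -0.0], [1.0, 0.0, -0.0], [-0.0, -0.0, -1.0]]
force: [0.8, 0.2, 1.2]
gripper_width: 0.0852
finger_force: 0.0
```

```bash
python3 - <<'E'
from h import *
im,C=shot("wrist","w2.png"); st=robot.observe(); print(st["t"],st["ee_pos"],st["joint_velocities"])
E
```

```text
0.9 [0.46560637 0.17920674 0.40451648] [-0.85008506  0.11519885 -0.06457343  0.11489098  0.02282082  0.12119112]
```

View pics/w2.png

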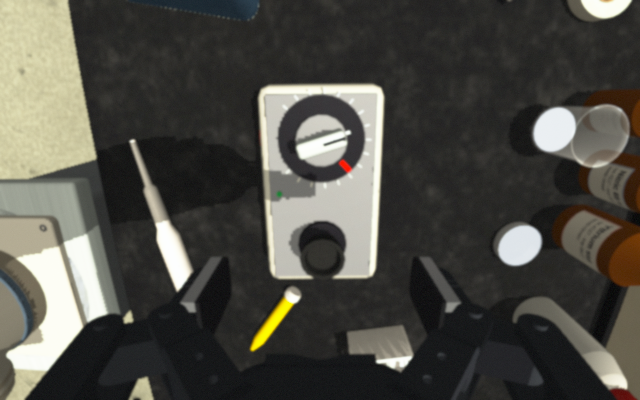

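Wrist view: dial at about (322,140), its black line towards (348,133), red mark at (346,166), cup at (322,255), housing (260,85)-(383,278).

```bash
python3 - <<'E'
from h import *
im=cv2.imread("pics/w2.png"); hsv=cv2.cvtColor(im,cv2.COLOR_BGR2HSV)
C=cam("wrist",robot.observe())
m=cv2.inRange(hsv,(0,150,100),(8,255,255))|cv2.inRange(hsv,(172,150,100),(180,255,255)); m[:,:300]=0;m[:,380:]=0;m[:80]=0;m[200:]=0
ys,xs=np.nonzero(m); r=onz(C,(xs.mean(),ys.mean()),.0625); print("red",xs.mean(),ys.mean(),len(xs),r)
g=cv2.cvtColor(im,cv2.COLOR_BGR2GRAY)
def comp(mask,seed,name,z):
    n,l,s,c=cv2.connectedComponentsWithStats(mask); k=l[seed[1],seed[0]]
    if k==0: print(name,"none",g[seed[1],seed[0]]);return
    cn=max(cv2.findContours((l==k).astype(np.uint8),0,cv2.CHAIN_APPROX_NONE)[0],key=cv2.contourArea)
    w=np.array([onz(C,p,z)[:2]*1000 for p in cn[:,0].astype(float)],np.float32)
    print(name,s[k],"rect",cv2.minAreaRect(w),"ell",cv2.fitEllipse(w) if len(w)>5 else 0)
h=np.zeros_like(g);h[70:300,240:400]=255
dark=cv2.inRange(g,0,75)&h
comp(dark,(285,140),"ring",.062)
comp(dark,(322,262),"cup",.1045)
comp(cv2.inRange(g,215,255),(312,146),"bar",.104)
comp(cv2.inRange(g,110,255)&h,(300,210),"housing",.061)
big=cv2.resize(im[85:285,250:400],(600,800),interpolation=cv2.INTER_CUBIC)[:,:]
cv2.imwrite("pics/c2.png",cv2.resize(im[90:190,270:370],(600,600),interpolation=cv2.INTER_CUBIC))
E
```

```text
red 344.7227722772277 165.3960396039604 101 [0.49226116 0.19329823 0.0625    ]
ring [ 279   96   85   86 3310] rect ((468.1000671386719, 219.1898651123047), (83.6545181274414, 83.34483337402344), 4.15270471572876) ell ((467.7634582519531, 219.13491821289062), (76.96900939941406, 78.215087890625), 146.37648010253906)
cup [  240    70   160   230 15696] rect ((466.76385498046875, 172.3472900390625), (216.57757568359375, 162.00621032714844), 89.9100341796875) ell ((466.9379577636719, 167.24615478515625), (169.5380096435547, 258.75982666015625), 0.27262547612190247)
bar [297 131  53  28 653] rect ((470.8653869628906, 220.38668823242188), (46.84697723388672, 12.859197616577148), 17.579906463623047) ell ((467.8462829589844, 219.6101531982422), (13.47075080871582, 49.172027587890625), 108.430908203125)
housing [  258    84   127   195 14267] rect ((468.983642578125, 166.45884704589844), (121.64788055419922, 210.51943969726562), 0.5130059719085693) ell ((469.197998046875, 173.8297576904297), (138.00889587402344, 237.9528350830078), 0.8542718291282654)
```

View pics/c2.png

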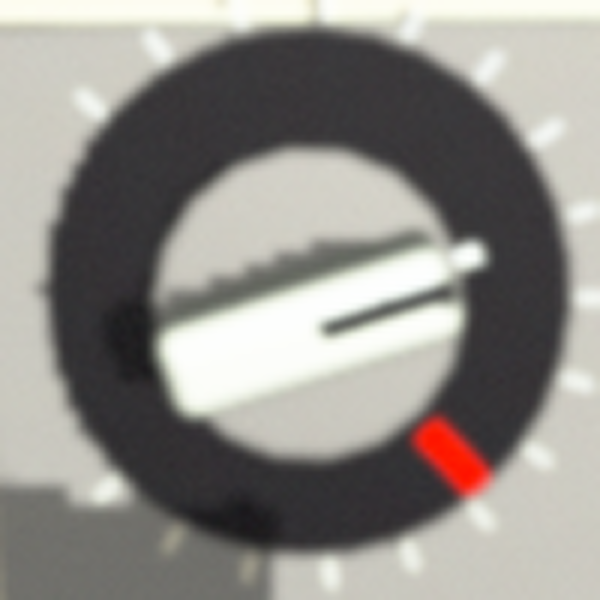

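The pointer is at about +17.6° (world, towards +y) and the mark at about −46.6°, so the dial needs about +64° clockwise. Dial axis is (0.468, 0.219). I'll turn the tool by −1.878 rad so that it closes across the bar.

Call:
{"name": "carry_out", "arguments": {
  "deltas": [
    [1,0.1,0.8,0,0,-0.148,1],
    [2,0.2,1.6,0,0,-0.296,1],
    [3,0.25,2.4,0,0,-0.444,1],
    [4,0.25,3.2,0,0,-0.592,1],
    [4,0.25,4,0,0,-0.74,1],
    [4,0.25,4.8,0,0,-0.888,1],
    [4,0.25,5.6,0,0,-1.036,1],
    [4,0.25,6.4,0,0,-1.184,1],
    [4,0.25,7.2,0,0,-1.332,1],
    [4,0.25,8,0,0,-1.478,1]
  ]
}}

```text
t: 1.9
ee_pos: [0.4685, 0.2186, 0.3241]
orientation: [[-0.996, 0.089, -0.0], [0.089, 0.996, -0.0], [0.0, -0.0, -1.0]]
force: [-0.6, -0.6, -0.3]
gripper_width: 0.0858
finger_force: 0.0
```

Call:
{"name": "carry_out", "arguments": {
  "deltas": [
    [0,0,0.5,0,0,-0.14,0.6],
    [0,0,1,0,0,-0.28,0.3],
    [0,0,1.5,0,0,-0.4,0],
    [0,0,1.5,0,0,-0.4,0],
    [0,0,1.5,0,0,-0.4,0],
    [0,0,1.5,0,0,-0.4,0]
  ]
}}

```text
t: 2.5
ee_pos: [0.468, 0.2195, 0.3098]
orientation: [[-0.954, -0.299, 0.0], [-0.299, 0.954, -0.0], [-0.0, -0.0, -1.0]]
force: [0.1, 0.6, 0.0]
gripper_width: 0.0427
finger_force: 0.0
```

```bash
python3 - <<'E'
from h import *
im,C=shot("wrist","w3.png"); st=robot.observe(); o=np.array(st["orientation"]);print(st["t"],st["ee_pos"],st["joint_positions"],st["gripper_width"],o.round(3).tolist(), np.degrees(np.arctan2(o[1,1],o[0,1])))
R=o.T@(np.array([.468,.219,.251])-st["ee_pos"]); print("to go cm",R*100)
print("axis px top",proj(C,(.468,.219,.104)))
E
```

```text
2.55 [0.46782025 0.21963966 0.30989261] [ 1.58414297e+01  1.42987459e+01 -1.37078192e+01  6.19755288e+01
 -2.71149995e-03 -1.59863546e+00] 0.042709566178459564 [[-0.954, -0.3, 0.0], [-0.3, 0.954, 0.0], [-0.0, -0.0, -1.0]] 107.44006421205961
to go cm [ 3.85405763e-03 -6.60826173e-02  5.88926339e+00]
axis px top [319.9784026  230.69446653]
```

View pics/w3.png

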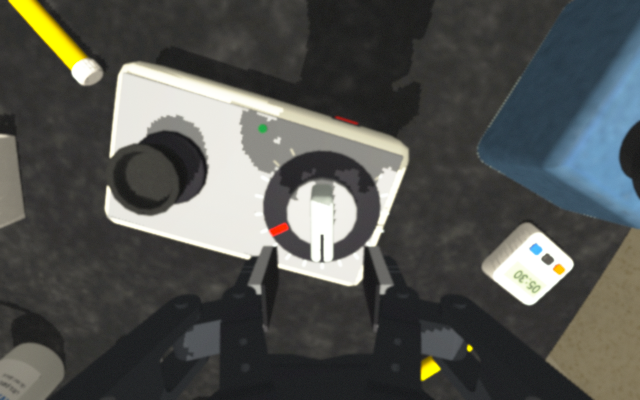

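The bar stands vertical at column 321 between the fingers, so it's aligned; the mark is at (279,229) and the pointer end is at (322,262). I'll descend and pinch.

Call:
{"name": "carry_out", "arguments": {
  "deltas": [
    [0,0,2.5,0,0,0,0],
    [0,0,4.5,0,0,0,0],
    [0,0,5.7,0,0,0,0],
    [0,0,5.7,0,0,0,-0.5],
    [0,0,5.7,0,0,0,-1],
    [0,0,5.7,0,0,0,-1],
    [0,0,5.7,0,0,0,-1],
    [0,0,5.7,0,0,0,-1]
  ],
  "grip_force": 30
}}

```text
t: 3.35
ee_pos: [0.4676, 0.2201, 0.2533]
orientation: [[-0.953, -0.302, 0.001], [-0.302, 0.953, 0.001], [-0.001, 0.0, -1.0]]
force: [-1.7, 0.6, 1.4]
gripper_width: 0.0136
finger_force: 32.7
```

Call:
{"name": "carry_out", "arguments": {
  "deltas": [
    [0,0,0,0,0,0.12,-1],
    [0,0,0,0,0,0.24,-1],
    [0,0,0,0,0,0.36,-1],
    [0,0,0,0,0,0.48,-1],
    [0,0,0,0,0,0.6,-1],
    [0,0,0,0,0,0.72,-1],
    [0,0,0,0,0,0.84,-1],
    [0,0,0,0,0,0.96,-1],
    [0,0,0,0,0,1.08,-1],
    [0,0,0,0,0,1.12,-1]
  ]
}}

```text
t: 4.35
ee_pos: [0.4673, 0.2192, 0.2533]
orientation: [[-0.684, 0.73, 0.0], [0.73, 0.684, -0.003], [-0.002, -0.002, -1.0]]
force: [-3.2, -7.5, 5.7]
gripper_width: 0.0133
finger_force: 33.3
```

Call:
{"name": "carry_out", "arguments": {
  "deltas": [
    [0,0,0,0,0,0,-1],
    [0,0,0,0,0,0,-0.3],
    [0,0,0,0,0,0,-0.2],
    [0,0,0,0,0,0,-0.2],
    [0,0,-3,0,0,0,-0.2],
    [0,0,-6,0,0,0,-0.2],
    [0,0,-6,0,0,0,-0.2],
    [0,0,-6,0,0,0,-0.2]
  ]
}}

```text
t: 5.15
ee_pos: [0.4676, 0.2201, 0.3131]
orientation: [[-0.688, 0.726, 0.002], [0.726, 0.688, 0.0], [-0.001, 0.001, -1.0]]
force: [-0.7, -0.2, -0.7]
gripper_width: 0.0342
finger_force: 0.0
```

```bash
python3 - <<'E'
from h import *
im,C=shot("wrist","w4.png"); st=robot.observe(); o=np.array(st["orientation"]);print(st["t"],st["ee_pos"],st["gripper_width"], "bar angle from tool",np.degrees(np.arctan2(o[1,1],o[0,1]))-90)
p=proj(C,(.468,.219,.104)).astype(int); print(p)
cv2.imwrite("pics/c4.png",cv2.resize(im[p[1]-80:p[1]+60,p[0]-75:p[0]+75,::-1],(640,600),interpolation=cv2.INTER_CUBIC))
b=im[:,:,::-1];hsv=cv2.cvtColor(b.copy(),cv2.COLOR_BGR2HSV)
m=cv2.inRange(hsv,(0,150,80),(8,255,255))|cv2.inRange(hsv,(172,150,80),(180,255,255))
n,l,s,c=cv2.connectedComponentsWithStats(m)
for i in range(1,n):
  if s[i,4]>20:
    q=onz(C,c[i],.0625); print(c[i],s[i,4],q,np.degrees(np.arctan2(q[1]-.219,q[0]-.468)),np.hypot(q[1]-.219,q[0]-.468))
E
```

```text
5.2 [0.46734857 0.22002079 0.31232063] 0.034162665408398976 bar angle from tool -46.56385593419021
[316 230]
[256.79545455 144.06818182] 44 [0.4041605  0.22479118 0.0625    ] 174.8166170456712 0.06410163752309604
```

View pics/c4.png

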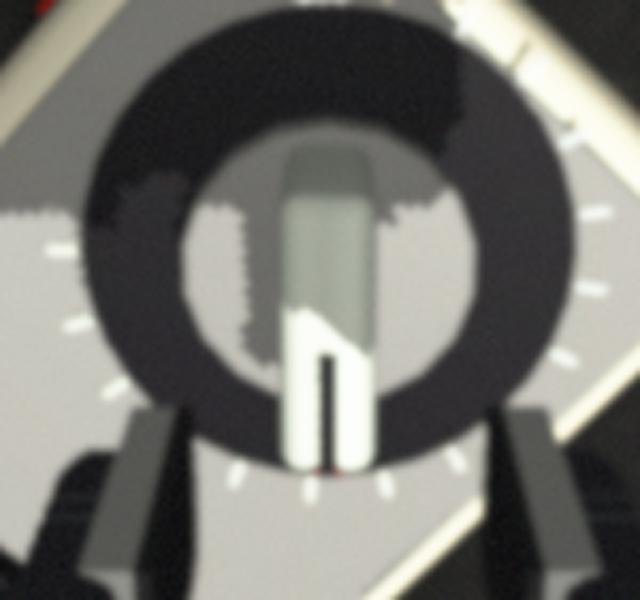

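The bar now covers the mark, with a trace of red at both sides of the pointer end (325,470), which suggests good alignment. I'll check from the earlier viewpoint, on the way to the rack.

Call:
{"name": "carry_out", "arguments": {
  "deltas": [
    [-0.5,-0.5,-3,0,0,0.14,0.5],
    [-1,-1,-5,0,0,0.28,1],
    [-1.5,-1.5,-7,0,0,0.42,1],
    [-2,-2,-8.8,0,0,0.56,1],
    [-2.8,-2.8,-8.8,0,0,0.7,1],
    [-2.8,-2.8,-8.8,0,0,0.758,1],
    [-2.8,-2.8,-8.8,0,0,0.758,1],
    [-2.8,-2.8,-8.8,0,0,0.758,1]
  ]
}}

```text
t: 6.0
ee_pos: [0.4664, 0.1805, 0.3998]
orientation: [[-0.002, 1.0, -0.001], [1.0, 0.002, -0.0], [-0.0, -0.001, -1.0]]
force: [-0.0, 0.2, 0.0]
gripper_width: 0.0857
finger_force: 0.0
```

```bash
python3 - <<'E'
from h import *
im,C=shot("wrist","w5.png"); st=robot.observe(); o=np.array(st["orientation"]);print(st["t"],st["ee_pos"])
b=im[:,:,::-1].copy();hsv=cv2.cvtColor(b,cv2.COLOR_BGR2HSV);g=cv2.cvtColor(b,cv2.COLOR_BGR2GRAY)
m=cv2.inRange(hsv,(0,120,80),(10,255,255))|cv2.inRange(hsv,(170,120,80),(180,255,255))
p=proj(C,(.468,.219,.08)).astype(int); print(p)
h=np.zeros_like(g);h[p[1]-60:p[1]+60,p[0]-60:p[0]+60]=255
ys,xs=np.nonzero(m&h); print(len(xs))
if len(xs):
  q=onz(C,(xs.mean(),ys.mean()),.0625); print(xs.mean(),ys.mean(),q,np.degrees(np.arctan2(q[1]-.2191,q[0]-.4679)))
n,l,s,c=cv2.connectedComponentsWithStats(cv2.inRange(g,215,255)&h)
for k in range(1,n):
  if s[k,4]>150:
    cn=max(cv2.findContours((l==k).astype(np.uint8),0,cv2.CHAIN_APPROX_NONE)[0],key=cv2.contourArea)
    print(s[k],cv2.minAreaRect(np.array([onz(C,q,.104)[:2]*1000 for q in cn[:,0].astype(float)],np.float32)))
cv2.imwrite("pics/c5.png",cv2.resize(b[p[1]-50:p[1]+50,p[0]-50:p[0]+50],(600,600),interpolation=cv2.INTER_CUBIC))
E
```

```text
6.05 [0.46641651 0.18052449 0.3999615 ]
[320 144]
102
345.2450980392157 167.84313725490196 [0.49276391 0.19315259 0.0625    ] -46.221596885921
[ 260   87  120  117 1726] ((468.4942626953125, 219.1614532470703), (101.96006774902344, 98.52982330322266), 0.15313276648521423)
[300 125  42  43 636] ((468.4220275878906, 220.1633758544922), (12.563260078430176, 42.54738998413086), 42.74698257446289)
```

View pics/c5.png

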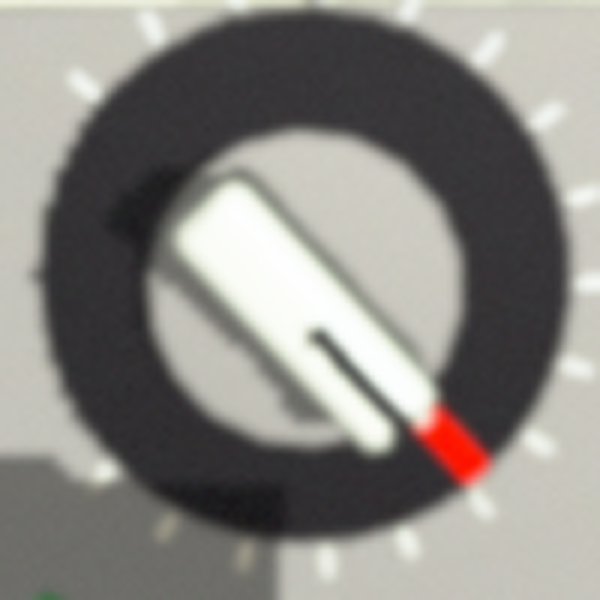

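Pointer −47° (bar) and −46.6° (tool), against a mark at −46.2° to −46.6°: the dial is set. Next, over the rack.

Call:
{"name": "carry_out", "arguments": {
  "deltas": [
    [-4,1.2,0,0,0,0,1],
    [-8,2.4,0,0,0,0,1],
    [-12,3.6,0,0,0,0,1],
    [-16,4.8,0,0,0,0,1],
    [-20,6,0,0,0,0,1],
    [-24,7.2,0,0,0,0,1],
    [-28,8.2,0,0,0,0,1],
    [-31,9,0,0,0,0,1],
    [-31,9,0,0,0,0,1],
    [-31,9,0,0,0,0,1]
  ]
}}

```text
t: 7.05
ee_pos: [0.5565, -0.13, 0.3999]
orientation: [[0.0, 1.0, -0.001], [1.0, -0.0, 0.001], [0.001, -0.001, -1.0]]
force: [-0.8, 0.1, 0.0]
gripper_width: 0.0854
finger_force: 0.0
```

```bash
python3 - <<'E'
from h import *
im,C=shot("wrist","w6.png"); st=robot.observe();print(st["t"],st["ee_pos"],st["joint_positions"])
hsv=cv2.cvtColor(im[:,:,::-1].copy(),cv2.COLOR_BGR2HSV)
def comps(nm,m,mn,mx):
    n,l,s,c=cv2.connectedComponentsWithStats(m)
    for i in range(1,n):
        if mn<s[i,4]<mx: 
            q=onz(C,c[i],.123)
            if abs(q[0]-.56)<.08 and abs(q[1]+.12)<.12: print(nm,c[i].round(1),s[i],(q*1000).round(1))
comps("blue",cv2.inRange(hsv,(100,120,60),(125,255,255)),50,2000)
comps("orange",cv2.inRange(hsv,(5,150,80),(20,255,255)),50,2000)
# white housing of the rack: footprint
m=cv2.inRange(hsv,(0,0,150),(180,60,255)); m[260:,:210]=0
n,l,s,c=cv2.connectedComponentsWithStats(cv2.morphologyEx(m,cv2.MORPH_CLOSE,np.ones((9,9))))
for i in range(1,n):
    if s[i,4]>800: print("white",c[i].round(1),s[i])
S=cam("scene")
im=cv2.imread("pics/s1.png");hs=cv2.cvtColor(im,cv2.COLOR_BGR2HSV)
for nm,a,b in(("blue",(100,120,60),(125,255,255)),("orange",(5,150,80),(20,255,255))):
    n,l,s,c=cv2.connectedComponentsWithStats(cv2.inRange(hs,a,b))
    for i in range(1,n):
        if s[i,4]>10 and 370<c[i,0]<440 and 200<c[i,1]<260: print("scene",nm,c[i],s[i],onz(S,c[i],.119)*1000)
E
```

```text
7.1 [ 0.55633662 -0.12919563  0.40019973] [-2.14938394e+01  1.69947491e+01  3.64403087e+00  7.67146080e+01
  1.48442673e-02  6.84670702e+01]
blue [320.1 190.2] [310 179  21  23 394] [ 557.8 -122.8  123. ]
orange [328.3 244.6] [318 234  21  23 374] [ 564.9 -172.   123. ]
white [61.3 21.9] [  40    0   41   48 1327]
white [603.5  80.5] [ 582   46   58   80 2292]
white [319.3 178.1] [  266   102   102   161 11455]
white [ 21.9 219.7] [   0  151   55  109 3685]
white [598.1 357.2] [ 563  311   63   89 2045]
scene blue [394.98360656 221.86885246] [391 218   9   8  61] [ 560.17497381 -122.35911213  119.        ]
scene orange [414.025 229.375] [409 225  11  10  80] [ 567.83756661 -171.6052425   119.        ]
```

View pics/w6.png

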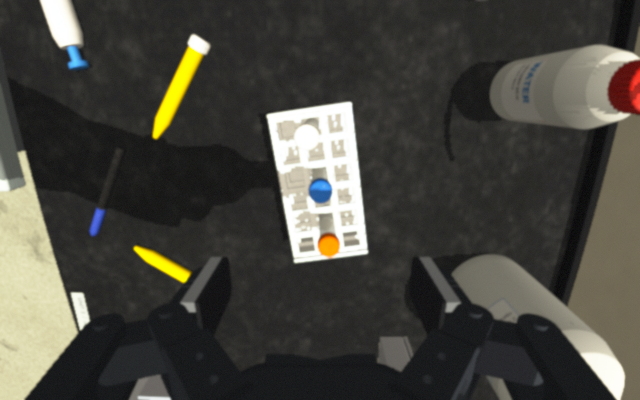

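The view shows the blue cap at (320,190) between white (305,133) and orange (328,245). Blue-to-orange spacing is 49.7 mm (50 expected) and the scene camera agrees to 2 mm; rack yaw is about 8°. I'll turn to match, descend and grip the cap.

Call:
{"name": "carry_out", "arguments": {
  "deltas": [
    [0.6,0.15,2,0,0,-0.14,0.5],
    [0.6,0.15,4,0,0,-0.14,0.3],
    [0.6,0.15,6.5,0,0,-0.14,0.2],
    [0.6,0.15,9,0,0,-0.14,0.2],
    [0.6,0.15,11,0,0,-0.14,0.2],
    [0.6,0.15,12.4,0,0,-0.14,0.2],
    [0.6,0.15,12.9,0,0,-0.14,0.2],
    [0.6,0.15,12.9,0,0,-0.14,0.2],
    [0.6,0.15,12.9,0,0,-0.14,0.2]
  ]
}}

```text
t: 8.0
ee_pos: [0.5581, -0.1231, 0.2726]
orientation: [[-0.141, 0.99, 0.001], [0.99, 0.141, -0.0], [-0.001, 0.001, -1.0]]
force: [0.1, 0.0, 0.4]
gripper_width: 0.0508
finger_force: 0.0
```

Call:
{"name": "carry_out", "arguments": {
  "deltas": [
    [0,0,0,0,0,0,-0.3],
    [0,0,0,0,0,0,-0.6],
    [0,0,0,0,0,0,-1],
    [0,0,0,0,0,0,-1],
    [0,0,0,0,0,0,-1],
    [0,0,0,0,0,0,-1]
  ],
  "grip_force": 50
}}

```text
t: 8.6
ee_pos: [0.558, -0.1237, 0.2722]
orientation: [[-0.139, 0.99, 0.001], [0.99, 0.139, -0.0], [-0.0, 0.001, -1.0]]
force: [0.0, 0.4, 5.4]
gripper_width: 0.0183
finger_force: 48.8
```

Call:
{"name": "carry_out", "arguments": {
  "deltas": [
    [0,0,-1,0,0,0,-1],
    [0,0,-3,0,0,0,-1],
    [0,0,-5,0,0,0,-1],
    [0,0,-7,0,0,0,-1],
    [0,0,-9,0,0,0,-1],
    [0,0,-11,0,0,0,-1],
    [0,0,-13,0,0,0,-1],
    [0,0,-14,0,0,0,-1],
    [0,0,-14,0,0,0,-1]
  ]
}}

```text
t: 9.5
ee_pos: [0.558, -0.1236, 0.413]
orientation: [[-0.14, 0.99, 0.002], [0.99, 0.14, -0.001], [-0.001, 0.002, -1.0]]
force: [-0.1, -0.4, -1.0]
gripper_width: 0.0181
finger_force: 48.9
```

```bash
python3 - <<'E'
from h import *
st=robot.observe(); o=np.array(st["orientation"]); print(st["t"],st["ee_pos"],st["gripper_width"],st["finger_force"],st["force"])
im,C=shot("wrist","w7.png"); a,_=shot("scene","s7.png"); b,_=shot("side","d7.png")
print("tip expected", *[proj(cam(n),np.array(st["ee_pos"])-[0,0,.155+.113]).round() for n in("scene","side")])
tip=np.array(st["ee_pos"])-[0,0,.268]; cap=np.array(st["ee_pos"])-[0,0,.15]
T=[]
for n,i in(("scene",a),("side",b)):
    p=((proj(cam(n),tip)+proj(cam(n),cap))/2).astype(int); x=max(0,min(540,p[0]-50)); y=max(0,min(300,p[1]-50)); print(n,x,y)
    T.append(cv2.resize(i[y:y+100,x:x+100,::-1],(400,400),interpolation=cv2.INTER_CUBIC))
cv2.imwrite("pics/c7.png",np.hstack(T))
hsv=cv2.cvtColor(im[:,:,::-1].copy(),cv2.COLOR_BGR2HSV)
n,l,s,c=cv2.connectedComponentsWithStats(cv2.inRange(hsv,(100,120,60),(125,255,255)))
for i in range(1,n):
    if s[i,4]>40: print(c[i],s[i])
# cup rim refit from w2 (pose recorded then)
P2=np.array([.46560637,.17920674,.40451648]); st2=dict(ee_pos=P2,orientation=[[0,1,0],[1,0,0],[0,0,-1]])
C2=cam("wrist",st2); g=cv2.cvtColor(cv2.imread("pics/w2.png"),cv2.COLOR_BGR2GRAY)
w=g[225:290,290:355]; print(w[::4,::4])
E
```

```text
9.5 [ 0.55797986 -0.12363018  0.41302576] 0.018117309069108856 48.87412083491654 [-0.06377662 -0.38772737 -0.9615371 ]
tip expected [396. 214.] [329. 150.]
scene 348 143
side 279 80
[92.96052632 30.55921053] [ 83  17  22  24 304]
[ 89.26245847 192.35880399] [ 80 179  21  28 301]
[320.09931896 283.02553916] [ 299  259   44   49 1762]
[[193 195 191 159 105  32  40  48  49  48  42  58 173 194 195 195 195]
 [196 168 113  90  25  27  27  33  38  43  47  48  45 170 194 195 195]
 [183 109 106  34  27  26  25  23  22  24  36  44  45  72 192 195 194]
 [162 108  93  26  28  23  17  17  18  19  14  32  44  45 176 195 195]
 [123 107  80  29  19  23  42  44  47  48  40  26  34  42 147 193 194]
 [139 107  71  26  34  49  47  50  49  50  46  48  39  41 142 193 195]
 [166 106  91  29  49  50  49  50  49  51  49  47  49  39 172 192 194]
 [190 139 104  50  41  49  50  52  51  52  50  51  30  58 187 192 190]
 [191 191 157  52  39  51  50  50  50  52  52  46  22  50 181 192 191]
 [192 191 185  52  31  51  52  49  49  52  51  46  21  52 182 192 191]
 [191 191 192  80  36  36  50  49  48  50  44  27  21  73 190 191 190]
 [191 191 191 158  50  32  30  38  39  33  22  23  46 152 191 190 191]
 [191 189 191 190 126  52  35  29  27  25  32  50 121 189 190 190 190]
 [215 210 210 213 207 186  58  48  46  48  51 162 197 193 194 190 188]
 [ 40  39  39  40  41  41  41  38  40  39  39  41  41  41  45  39  44]
 [ 47  50  39  40  37  40  41  39  39  38  37  42  45  45  39  41  41]
 [145 142  95  44  43  42  42  37  39  39  40  39  41  39  40  39  39]]
```

The cap is held (18 mm wide, centred at column 320). I'll go near the cup with the tip at about z = 0.14 and re-measure the cup from close by.

Call:
{"name": "carry_out", "arguments": {
  "deltas": [
    [2,-0.7,0,0,0,0.04,-1],
    [5,-1.8,0,0,0,0.14,-1],
    [8,-2.9,0,0,0,0.14,-1],
    [11,-3.9,0,0,0,0.14,-1],
    [14,-5,0,0,0,0.14,-1],
    [16.5,-5.9,0,0,0,0.14,-1],
    [18,-6.4,0,0,0,0.14,-1],
    [18.5,-6.5,0,0,0,0.14,-1],
    [18.5,-6.5,0,0,0,0.14,-1],
    [18.5,-6.5,0,0,0,0.14,-1]
  ]
}}

```text
t: 10.65
ee_pos: [0.4683, 0.05, 0.4114]
orientation: [[0.0, 1.0, -0.0], [1.0, -0.0, -0.0], [-0.0, -0.0, -1.0]]
force: [0.3, -0.5, 0.1]
gripper_width: 0.0178
finger_force: 48.9
```

```bash
cat > cup.py <<'E'
from h import *
def rim(g,C,guess,tag):
    # dark pixels round the guess, cast on the rim plane; circle from the outer dark/bright edge
    lo,hi=np.array(guess),None
    u=proj(C,(guess[0],guess[1],.1045)); pts=[]
    for a in np.radians(np.arange(0,360,5)):
        r=np.arange(.015,.032,.0005)
        px=np.array([proj(C,(guess[0]+k*np.cos(a),guess[1]+k*np.sin(a),.1045)) for k in r],np.float32)
        v=cv2.remap(g,px[None,:,0],px[None,:,1],cv2.INTER_LINEAR)[0].astype(float)
        d=np.diff(v); i=d.argmax()
        if d[i]>12 : pts.append((np.degrees(a),r[i],guess[0]+r[i]*np.cos(a),guess[1]+r[i]*np.sin(a)))
    pts=np.array(pts); print(tag,u.round(1),len(pts)); print([(int(p[0]),round(p[1]*1000,1)) for p in pts])
    from scipy.optimize import least_squares
    f=least_squares(lambda q:np.hypot(pts[:,2]-q[0],pts[:,3]-q[1])-q[2],[*guess,.0225],loss="soft_l1",f_scale=.0005)
    print((f.x*1000).round(2))
E
python3 - <<'E'
from cup import *
st=robot.observe(); print(st["t"],st["ee_pos"],st["gripper_width"],st["finger_force"])
im,C=shot("wrist","w8.png"); rim(cv2.cvtColor(im,cv2.COLOR_RGB2GRAY),C,(.469,.109),"w8")
P2=np.array([.46560637,.17920674,.40451648]); C2=cam("wrist",dict(ee_pos=P2,orientation=[[0,1,0],[1,0,0],[0,0,-1]]))
rim(cv2.cvtColor(cv2.imread("pics/w2.png"),cv2.COLOR_BGR2GRAY),C2,(.469,.109),"w2")
print("eye w2",onz(C2,(322,257),.1045))
print("tip px",proj(C,np.array(st["ee_pos"])-[0,0,.269]))
E
```

```text
10.65 [0.46830368 0.04998947 0.41140964] 0.017800866592870862 48.86956397178437
w8 [319.  122.6] 71
[(0, np.float64(22.0)), (5, np.float64(22.5)), (10, np.float64(23.0)), (14, np.float64(23.5)), (20, np.float64(23.0)), (25, np.float64(24.0)), (29, np.float64(24.0)), (35, np.float64(24.0)), (40, np.float64(24.0)), (45, np.float64(24.5)), (50, np.float64(24.5)), (55, np.float64(24.5)), (59, np.float64(25.0)), (65, np.float64(25.5)), (70, np.float64(25.0)), (75, np.float64(25.5)), (80, np.float64(25.5)), (85, np.float64(25.5)), (90, np.float64(25.5)), (95, np.float64(25.5)), (100, np.float64(25.5)), (105, np.float64(25.5)), (110, np.float64(25.5)), (115, np.float64(25.0)), (119, np.float64(25.0)), (125, np.float64(25.0)), (130, np.float64(24.5)), (135, np.float64(24.5)), (140, np.float64(24.0)), (145, np.float64(29.5)), (150, np.float64(30.0)), (155, np.float64(30.5)), (160, np.float64(31.0)), (165, np.float64(30.5)), (170, np.float64(30.0)), (175, np.float64(31.0)), (180, np.float64(31.0)), (185, np.float64(30.0)), (190, np.float64(30.0)), (195, np.float64(29.0)), (200, np.float64(27.5
[... 1184 characters left out ...]
 (185, np.float64(20.5)), (190, np.float64(21.0)), (195, np.float64(20.0)), (200, np.float64(20.5)), (205, np.float64(20.5)), (210, np.float64(20.5)), (215, np.float64(20.5)), (220, np.float64(20.5)), (225, np.float64(20.5)), (230, np.float64(20.0)), (235, np.float64(20.5)), (239, np.float64(20.0)), (300, np.float64(20.0)), (305, np.float64(20.0)), (310, np.float64(20.5)), (315, np.float64(20.5)), (320, np.float64(20.5)), (325, np.float64(21.0)), (330, np.float64(21.0)), (335, np.float64(21.0)), (340, np.float64(21.0)), (345, np.float64(21.0)), (350, np.float64(21.0)), (355, np.float64(20.5))]
[469.18 112.11  22.33]
eye w2 [0.46911824 0.11241904 0.1045    ]
tip px [318.13457407 201.18514071]
```

Cup axis is about (0.469, 0.1115): the rim fits with r = 22.5 mm in two views, and the housing centre agrees. I'll move over it and enter the rim.

Call:
{"name": "carry_out", "arguments": {
  "deltas": [
    [2,0,0,0,0,0,-1],
    [4,0,0,0,0,0,-1],
    [5.5,0.05,0,0,0,0,-1],
    [6.05,0.05,0,0,0,0,-1],
    [6.05,0.05,0,0,0,0,-1],
    [6.05,0.05,0,0,0,0,-1]
  ]
}}

```text
t: 11.3
ee_pos: [0.4685, 0.1104, 0.4115]
orientation: [[0.0, 1.0, -0.0], [1.0, -0.0, -0.0], [-0.0, -0.0, -1.0]]
force: [-0.1, 0.8, -0.5]
gripper_width: 0.0178
finger_force: 48.9
```

```bash
python3 - <<'E'
from h import *
st=robot.observe(); p=np.array(st["ee_pos"]); print(st["t"],p,st["force"])
for n in("scene","side"):
    im,C=shot(n,n+"9.png"); old=cv2.imread("pics/"+("s1.png" if n=="scene" else "d1.png"))
    d=cv2.absdiff(im[:,:,::-1],old).max(2)
    print(n)
    for h in (.03,.045,.06,.075,.09):  # along the body, above the tip
        a=proj(C,p-[0,0,.269-h]); r=int(round(a[1])); row=d[r,int(a[0])-30:int(a[0])+31]
        xs=np.nonzero(row>35)[0]+int(a[0])-30
        w=np.linalg.norm(a-proj(C,p+C[2][:3,0]*.008-[0,0,.269-h]))
        print(a.round(1),"half w",w.round(1),xs.tolist())
E
```

```text
11.3 [0.46849663 0.11041068 0.41152434] [-0.09819957  0.78121105 -0.48233143]
scene
[298.5 182.9] half w 3.2 [271, 272, 273, 274, 275, 295, 296, 297, 298, 299, 300, 301]
[298.2 178. ] half w 3.2 [294, 295, 296, 297, 298, 299, 300, 301]
[298. 173.] half w 3.3 [295, 296, 297, 298, 299, 300, 301]
[297.8 168. ] half w 3.3 [294, 295, 296, 297, 298, 299, 300, 301]
[297.5 162.8] half w 3.3 [295, 296, 297, 298, 299, 300, 301]
side
[342.5 183.8] half w 3.4 [334, 342, 343, 344, 345, 346, 347, 348]
[342.8 178.2] half w 3.4 [334, 335, 341, 342, 343, 344, 345, 346, 347, 348]
[343.1 172.6] half w 3.4 [342, 343, 344, 346, 347, 348]
[343.4 166.9] half w 3.4 [342, 343, 344, 345, 346, 347, 348]
[343.8 161. ] half w 3.5 [327, 328, 341, 342, 343, 344, 345, 346, 347, 348]
```

The tube hangs upright where expected. Lowering it.

Call:
{"name": "carry_out", "arguments": {
  "deltas": [
    [0,0,1.5,0,0,0,-1],
    [0,0,3,0,0,0,-1],
    [0,0,3.8,0,0,0,-1],
    [0,0,4.1,0,0,0,-1],
    [0,0,4.3,0,0,0,-1],
    [0,0,4.5,0,0,0,-1],
    [0,0,4.5,0,0,0,-1],
    [0,0,4.5,0,0,0,-1]
  ]
}}

```text
t: 12.2
ee_pos: [0.4683, 0.1111, 0.367]
orientation: [[-0.0, 1.0, 0.0], [1.0, 0.0, 0.0], [0.0, 0.0, -1.0]]
force: [0.0, 0.4, -0.3]
gripper_width: 0.0178
finger_force: 48.9
```

Call:
{"name": "carry_out", "arguments": {
  "deltas": [
    [0,0,0.2,0,0,0,-1],
    [0,0,0.4,0,0,0,-1],
    [0,0,0.6,0,0,0,-1],
    [0,0,0.6,0,0,0,-1],
    [0,0,0.6,0,0,0,-1],
    [0,0,0.6,0,0,0,-1]
  ]
}}

```text
t: 12.8
ee_pos: [0.4683, 0.111, 0.3609]
orientation: [[0.0, 1.0, 0.0], [1.0, -0.0, 0.0], [0.0, 0.0, -1.0]]
force: [1.0, 0.3, 3.3]
gripper_width: 0.0181
finger_force: 49.2
```

Contact at 3.3 N, as expected. Pressing on in small steps.

Call:
{"name": "carry_out", "arguments": {
  "deltas": [
    [0,0,0.2,0,0,0,-1],
    [0,0,0.4,0,0,0,-1],
    [0,0,0.4,0,0,0,-1],
    [0,0,0.4,0,0,0,-1],
    [0,0,0.4,0,0,0,-1]
  ]
}}

```text
t: 13.3
ee_pos: [0.4683, 0.111, 0.3567]
orientation: [[0.0, 1.0, 0.0], [1.0, -0.0, -0.0], [-0.0, 0.0, -1.0]]
force: [-0.2, -0.2, 6.2]
gripper_width: 0.0181
finger_force: 49.3
```

Call:
{"name": "carry_out", "arguments": {
  "deltas": [
    [0,0,0.15,0,0,0,-1],
    [0,0,0.3,0,0,0,-1],
    [0,0,0.3,0,0,0,-1],
    [0,0,0.3,0,0,0,-1],
    [0,0,0.3,0,0,0,-1]
  ]
}}

```text
t: 13.8
ee_pos: [0.4683, 0.111, 0.3539]
orientation: [[-0.0, 1.0, 0.001], [1.0, 0.0, 0.0], [0.0, 0.001, -1.0]]
force: [-0.6, -0.2, 7.2]
gripper_width: 0.0177
finger_force: 49.4
```

Call:
{"name": "carry_out", "arguments": {
  "deltas": [
    [0,0,0.1,0,0,0,-1],
    [0,0,0.1,0,0,0,-1],
    [0,0,0.1,0,0,0,-1],
    [0,0,0.1,0,0,0,-1]
  ]
}}

```text
t: 14.2
ee_pos: [0.4684, 0.1111, 0.3534]
orientation: [[-0.0, 1.0, 0.002], [1.0, 0.0, 0.0], [0.0, 0.002, -1.0]]
force: [0.6, 0.0, 10.2]
gripper_width: 0.0181
finger_force: 49.7
```

Call:
{"name": "carry_out", "arguments": {
  "deltas": [
    [0,0,0.06,0,0,0,-1],
    [0,0,0.06,0,0,0,-1],
    [0,0,0.06,0,0,0,-1],
    [0,0,0.06,0,0,0,-1]
  ]
}}

```text
t: 14.6
ee_pos: [0.4685, 0.1111, 0.3532]
orientation: [[-0.0, 1.0, 0.003], [1.0, 0.0, 0.0], [0.0, 0.003, -1.0]]
force: [-0.9, 1.0, 12.3]
gripper_width: 0.0176
finger_force: 50.0
```

```bash
python3 - <<'E'
from h import *
im,C=shot("wrist","w10.png"); st=robot.observe(); print(st["t"],st["ee_pos"],st["force"],st["gripper_width"])
hsv=cv2.cvtColor(im[:,:,::-1].copy(),cv2.COLOR_BGR2HSV)
n,l,s,c=cv2.connectedComponentsWithStats(cv2.inRange(hsv,(100,120,60),(125,255,255)))
for i in range(1,n):
    if s[i,4]>300: print("blue",c[i],s[i])   # at the lift: 320.1,283.0, rows 259-308
m=cv2.inRange(hsv,(0,150,80),(10,255,255))|cv2.inRange(hsv,(172,150,80),(180,255,255))
n,l,s,c=cv2.connectedComponentsWithStats(m)
for i in range(1,n):
    q=onz(C,c[i],.0625)
    if s[i,4]>20: print("red",c[i],s[i,4],q)
E
```

```text
14.65 [0.4685377  0.11109217 0.35315899] [ 0.51265654 -0.55220067 13.37525389] 0.01818675177933902
blue [320.14293915 283.29793341] [ 299  259   43   49 1742]
red [346.95833333  93.34027778] 144 [0.49223745 0.19411309 0.0625    ]
```

The push is 13 N, stiff past the 7 N spring and at the expected stop height (0.353). The cap hasn't slipped in the grip, so I'm handing in.

```bash
python3 -c "
from rig import job_done
print(job_done())"
```

```text
the job is handed in; nothing more can be done
None
```

The dial pointer is at the red mark to within about 1°, and the blue-capped tube is still gripped and held pressed in the cup on its stop at about 13 N; I handed the job in at about 14.7 s, without a result shown.

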